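# Set the sliding leg to length and clamp its cam lever

## Task

Draw the spring-loaded sliding leg out of its channel by the T-handle until the little pin on the leg stands level with the pointer of the index block; while you hold the leg at that mark, push the cam lever fully shut alongside it. Do not shut the lever before the leg is at the mark. Finish still holding the leg there with the lever shut, do not let go (the spring would pull the leg back in), and leave the other things on the bench where they are.

Things in the scene. Friction and masses are not known exactly. Their poses are not given: they have to be found in the camera images.
- stand: Fixed stand: base plate 165 x 90 x 12 mm with an open-topped grey channel, 43 mm wide, 50 mm high. Origin on the bench under the channel's centre line; x (level) = the way the leg is drawn out, z up. Channel from x = -115 to its mouth at +15 mm, base from -122 to +42 mm. Lever on the +y side. Below, x and y mean this frame.
- leg: Sliding aluminium bar, y -12 to +12 mm, 26 to 46 mm above the bench. Its frame is the stand's, moved along x by the travel (0 to 65 mm; 0 to 10 at the start). A spring pulls it in with 0.12 N per mm, friction 1.5 N: at the mark (travel 30 to 48 mm) drawing takes 5 to 7.5 N; let go, it slides back.
- t_handle (a point): Centre of the T-handle's cross bar on the leg: round bar, 12 mm diameter (end collars 15), 100 mm long along y, axis 60 mm above the bench, at x = 46 mm + travel, on a 16 mm wide stem. A finger reaching down behind the bar (channel side), beside the leg, pulls the leg out.
- leg_pin (a point): The mark on the leg: point 60 mm above the bench on a 4 mm upright pin (top at 62 mm) on the channel's centre line, at x = -80 mm + travel.
- pointer_tip (a point): Tip of the pointer of the fixed index block (18 mm steel block clipped on the channel's -y wall, up to 65 mm above the bench, elsewhere along the channel each time). Its axes are the stand's. The leg is at length when the pin has the same x as this tip.
- lever (a joint): Angle of the cam lever in rad: 0 fully shut (parallel to the leg), grows as its tip swings away from the leg about an upright hinge at x = 8, y = 28.5 mm; 0.32 to 0.45 at the start. Stiff, stays where left; about 1 N at the tip moves it.
- lever_tip (a point): Free end of the lever, a flat black handle 7 mm thick, 31 to 45 mm above the bench, 14 to 76 mm out from the hinge, its middle plane 10 mm nearer the leg than the hinge. Shut: y 15 to 22, x 22 to 84 mm, passing under the T-bar; leg and shut lever are together 34 mm wide (y -12 to +22) and can be pinched across, fingertips about 30 mm above the bench.
- pump_housing: Bystander: cast grey pump housing, 100 x 144 x 104 mm; leave it alone. Origin under its centre.
- plug_gauge: Bystander: steel plug gauge standing on end, 24 mm diameter, 105 mm tall; leave it alone. Origin under its centre.
- thread_lock: Bystander: small bottle with a nozzle, 32 mm diameter, 102 mm tall; leave it alone. Origin under its centre.
- bearing: Bystander: ball bearing lying flat, 35 mm diameter, 11 mm high; leave it alone. Origin under its centre.
- wrench: Bystander: combination wrench lying flat, 29 x 176 x 10 mm; leave it alone. Origin under its centre.
- pulley_hub: Bystander: flanged pulley hub, 64 mm diameter, 28 mm high; leave it alone. Origin under its centre.

How it is judged:
On the way, in this order (a step that is already met when the one before it is completed fails the run):
1. the leg is drawn to the mark and held there by the fingers, the lever still open (x of leg_pin in the frame of pointer_tip between -0.004 and 0.004 m and contact force between the fingers and leg above 1 N and value of joint lever above 0.15 rad), for 0.2 s.
2. the lever is shut while the fingers hold the leg at the mark (x of leg_pin in the frame of pointer_tip between -0.004 and 0.004 m and contact force between the fingers and leg above 1 N and value of joint lever below 0.06 rad), for 0.2 s.
At the end, for the whole second after the job is handed in: The pin is within 4 mm of the pointer along the channel, the lever is within 0.06 rad of shut, the fingers press on the leg with more than 1 N, and the leg is at rest (all of step 2 and linear speed of leg below 0.005 m/s); the arm keeps its last pose, push and grip.
It fails at once if the lever is shut (below 0.10 rad) while the pin is more than 8 mm from the pointer (value of joint lever below 0.1 rad and (x of leg_pin in the frame of pointer_tip above 0.008 m or x of leg_pin in the frame of pointer_tip below -0.008 m)).
It fails at once if another thing on the bench is moved more than 20 mm (distance of any of pump_housing, plug_gauge, thread_lock, bearing, wrench, pulley_hub from where it was at the start of the episode above 0.02 m).
It also fails if it takes over 42 s, if anything falls off the work surface, if the arm or the gripper's body presses on something with over 40 N, if the wrist force passes 120 N, or if a joint passes its speed limit or range.

## Robot

A 7-joint arm with a two-finger parallel gripper is mounted at the origin on a cart in front of the work surface, level with it; the furniture and walls round the work are solid. World frame = base frame: x ahead of the robot, y to its left, z up, the work surface at z = 0. Lengths are in m, angles in rad, forces in N, time in s.
With the tool pointing down it reaches from about 0.4 to 0.85 m from the base axis. Payload 10.4 kg.
Tool frame: the origin (TCP) lies at the very end of the fingers, on their centre line; the grasp point (between the pads) lies 19 mm behind it (manip.grip_point_offset is the distance from the TCP to the grasp point, in m); z points along the fingers, y is the line along which they close (so a half turn about z gives the same grasp; the last joint's range is limited). The gripper opens to 85 mm and grips with 20 to 120 N. Pads are 22 mm wide; open, the fingers measure 114 mm over their backs; the gripper's body (76 mm by 85 mm) begins 54 mm behind the grasp point. The pads swing forward as they close: fully open they stand 13 mm farther back than shut.
Start: joints at [-1.259, 0.332, -0.065, 1.46, 0.022, 1.35, -0.088], TCP at [0.205, 0.59, 0.231] pointing down, gripper open.
Joint ranges: [-2.6, 2.6], [-0.5, 2.12], [-1.47, 1.34], [0.16, 2.42], [-1.27, 4.41], [0.06, 2.06], [-2.6, 2.6]. Speed limits (rad/s): [2.22, 2.22, 2.79, 2.79, 3.14, 3.14, 3.14].

## Interface

Orientations are given as a unit quaternion [x, y, z, w].
In Python, from workcell import manip gives the robot as it stands. The module is installed in compiled form; this text tells all that it offers.
- The arm moves only by the shell command python3 -m inch 'ROWS' [OPENING] [FORCE]. ROWS is JSON, a list of rows, each a list of 2 entries, a list of its own where there are three numbers: the shift along the tool's x, y, z each as a share of 0.08 m, from -1 to 1, then the turn, a rotation vector about the tool's x, y, z each as a share of 45 degrees, from -1 to 1. A call has exactly 10 rows; each row is the pose to reach, as a shift and turn from the pose commanded when the call began, along the tool's axes at that moment; what a row does not reach only later rows make up. A row lasts 1/10 s, in which the tool goes at most 50 mm and 8.59 degrees, less where a joint would pass 70% of its speed; a pose out of reach is approached as far as the arm can. A call with a number of a shift or a turn outside -1 to 1 is refused whole. A call with a gripper value outside its range is refused whole. OPENING is the opening, from 0 (shut) to 1 (fully open), set as the call begins (- or left out, the last holds). The fingers move at their own pace and stop on an object; FORCE is the grip in N (left out, the last holds). Time passes only in rows, so rows that repeat a pose let the fingers close, or fill a call up. It gives the time, the measured TCP pose, the force, the opening and the grip force at its end, in the units of the state.
- manip.get_obs(): the state, without advancing time (a new reading comes with each control period).
- manip.camera(name): name is "scene" or "top" or "wrist"; returns the picture (420x560x3 uint8, red, green, blue); there is no depth.
- manip.camera_params(name): a dict with "fov_y" (degrees; the focal length in pixels is half the picture's height over the tangent of half this angle, whatever the lens; pixels are square), "cx", "cy" (the principal point, pixels), "camera_from_world" (4x4, takes a point from world to camera coordinates); the wrist camera has in their place "T_tool_cam" (4x4, takes a point from camera to tool coordinates, whose origin is the TCP and whose axes are the flange's). Camera axes: x right, y up, looking along -z (the intrinsics and any distortion apply to the point x, -y, -z); pixel columns grow to the right and rows downward; lengths in m; the calibration is good to about 2 mm. A picture is of the moment at which its call begins: read the wrist's pose just before it. camera_params takes no time and is no camera call.
- manip.hand_in(): hands the job in; it is judged then, once.
The state is a dict: "clock": time; "joint_pos": joint angles; "joint_velocities": joint speeds; "tau": joint torques, N m; "position": TCP position; "ee_rot": TCP orientation; "ft_force": force on the tool from outside, world axes, zero at the start; "torque": the same for the moment, N m; "grip_width": opening from 0.0 (shut) to 1.0 (fully open); "grasp_force": force on a finger pad.
Only numpy, scipy, OpenCV 4.12 (cv2) and the standard library are available. Lean on these libraries where they do the work, as an engineer would, in place of code of your own. Each camera call takes 0.05 s, during which the arm holds its last target. There are 200 camera calls.

## Working session

There is one attempt and no reset: what is moved stays moved. The work goes in short steps, Python scripts to look and compute and a shell command to move; the robot and the scene stay as the last step left them, time stands still between calls to the robot, and variables do not carry over. Pictures are saved under pics/ and viewed, at most 10 in all, crops included, and the job is handed in when it is done.

```bash
mkdir -p pics
python3 - <<'E'
from workcell import manip
import cv2,numpy as np
o=manip.get_obs();print({k:np.round(v,3).tolist() for k,v in o.items()})
for n in("scene","top","wrist"):
    im=manip.camera(n);cv2.imwrite(f"pics/{n}0.png",im[:,:,::-1])
    p=manip.camera_params(n);print(n,{k:np.round(v,4).tolist() for k,v in p.items()})
E
```

```text
{'clock': 0.0, 'joint_pos': [-1.259, 0.333, -0.065, 1.461, 0.022, 1.35, -0.088], 'joint_velocities': [0.001, -0.001, 0.001, -0.0, -0.0, -0.001, 0.001], 'tau': [-0.001, -62.544, 0.049, -39.16, 0.016, 0.01, 0.0], 'position': [0.205, 0.59, 0.231], 'ee_rot': [0.167, 0.986, -0.001, -0.0], 'ft_force': [-0.224, 0.283, -0.169], 'torque': [0.057, -0.039, -0.043], 'grasp_force': 0.0, 'grip_width': 0.999}
scene {'fov_y': 52.6516, 'cx': 280.2411, 'cy': 214.4204, 'camera_from_world': [[0.7263, -0.6873, 0.0068, -0.3736], [0.5543, 0.5916, 0.5854, -0.4432], [-0.4064, -0.4214, 0.8107, -0.752], [0.0, 0.0, 0.0, 1.0]]}
top {'fov_y': 55.8714, 'cx': 279.884, 'cy': 209.5497, 'camera_from_world': [[0.0215, -0.9996, 0.0159, 0.0999], [0.9917, 0.0234, 0.1268, -0.5965], [-0.1271, 0.013, 0.9918, -0.8995], [0.0, 0.0, 0.0, 1.0]]}
wrist {'fov_y': 65.2053, 'cx': 279.1706, 'cy': 207.1163, 'T_tool_cam': [[0.0001, 0.9525, 0.3045, 0.0779], [1.0, -0.0002, 0.0003, -0.0009], [0.0003, 0.3045, -0.9525, -0.1435], [0.0, 0.0, 0.0, 1.0]]}
```

View pics/top0.png

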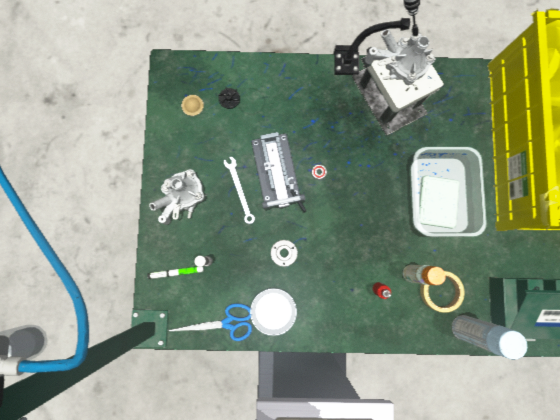

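View pics/scene0.png

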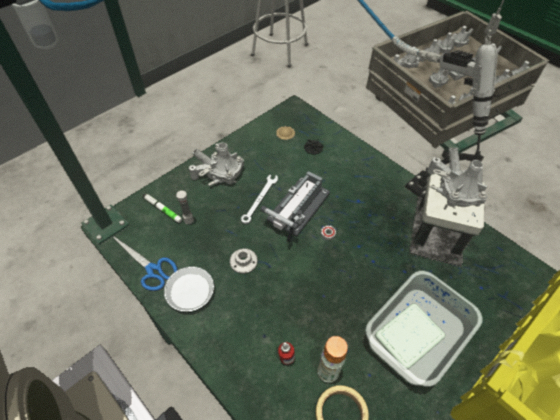

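The top view shows the stand at about (278,172), channel pointing down-right toward the robot, with the T-bar near (283,203). The bearing is at (319,172), the wrench at (238,190) and the hub at (284,253). I'll zoom in on the stand.

```bash
cat > h.py <<'E'
from workcell import manip
import numpy as np,cv2
from scipy.spatial.transform import Rotation as R
def cam(n,obs=None):
    p=manip.camera_params(n);f=210/np.tan(np.radians(p["fov_y"]/2))
    if n=="wrist":
        T=np.eye(4);T[:3,:3]=R.from_quat(obs["ee_rot"]).as_matrix();T[:3,3]=obs["position"]
        W=T@np.array(p["T_tool_cam"])
    else: W=np.linalg.inv(np.array(p["camera_from_world"]))
    return f,p["cx"],p["cy"],W
def ray(c,u,v):
    f,cx,cy,W=c
    return W[:3,3],W[:3,:3]@np.array([(u-cx)/f,-(v-cy)/f,-1])
def onz(c,u,v,z):
    o,d=ray(c,u,v);return o+d*(z-o[2])/d[2]
def proj(c,P):
    f,cx,cy,W=c;q=np.linalg.inv(W)@np.append(P,1);return cx+f*q[0]/-q[2],cy-f*q[1]/-q[2]
E
python3 - <<'E'
from h import *
a=cv2.imread("pics/top0.png")[122:222,230:340];b=cv2.imread("pics/scene0.png")[165:250,255:345]
a=cv2.resize(a,(440,400),interpolation=cv2.INTER_CUBIC);b=cv2.resize(b,(360,340),interpolation=cv2.INTER_CUBIC)
c=np.zeros((400,800,3),np.uint8);c[:,:440]=a;c[:340,440:]=b;cv2.imwrite("pics/crop1.png",c)
t=cam("top")
for n,u,v,z in[("mouth/bar",283,203,.06),("back",270,135,.05),("bearing",319,172,.01),("wr",231,160,0),("wr2",250,219,0),("hub",284,253,.028),("pump",180,193,.05)]:print(n,onz(t,u,v,z).round(3))
E
```

```text
mouth/bar [0.607 0.107 0.06 ]
back [0.771 0.141 0.05 ]
bearing [0.693 0.019 0.01 ]
wr [0.721 0.238 0.   ]
wr2 [0.574 0.186 0.   ]
hub [0.492 0.101 0.028]
pump [0.626 0.348 0.05 ]
```

View pics/crop1.png

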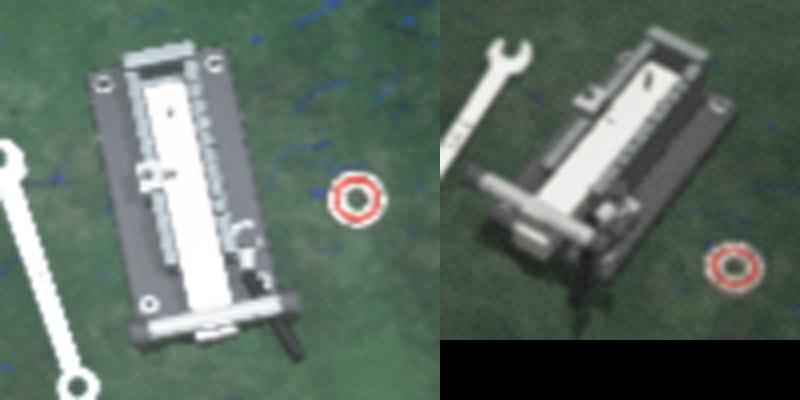

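The crop shows the lever open at the right of the T-bar, the pin near top-view (272,150) and the index block with its pointer near (268,166). There is also a green post on the bench at top-view (150,330), which may stand between the arm and the work. I'll check its geometry before moving.

Run:
```python
from h import *
t=cam("top");s=cam("scene")
print("foot",onz(t,150,330,0).round(3),onz(s,105,232,0).round(3)); print("camT",t[3][:3,3].round(3),"camS",s[3][:3,3].round(3))
P=onz(t,150,330,0)
for z in(0,.1,.2,.3,.4,.5,.6,.7,.8): Q=P.copy();Q[2]=z;print(z,np.round(proj(t,Q)),np.round(proj(s,Q)))
for n,Q in(("tcp",[.205,.59,.231]),("base",[0,0,.3])):print(n,np.round(proj(t,Q)),np.round(proj(s,Q)))
```

```text
foot [ 0.306  0.413 -0.   ] [0.298 0.397 0.   ]
camT [0.475 0.126 0.966] camS [ 0.211 -0.311  0.872]
0 [150. 330.] [104. 226.]
0.1 [135. 338.] [ 90. 202.]
0.2 [117. 349.] [ 73. 173.]
0.3 [ 92. 363.] [ 52. 138.]
0.4 [ 59. 382.] [27. 95.]
0.5 [ 10. 409.] [-4. 41.]
0.6 [-68. 453.] [-44. -28.]
0.7 [-209.  533.] [ -98. -120.]
0.8 [-553.  727.] [-174. -249.]
tcp [  3. 411.] [-17. 141.]
base [349. 577.] [-30. 438.]
```

View pics/wrist0.png

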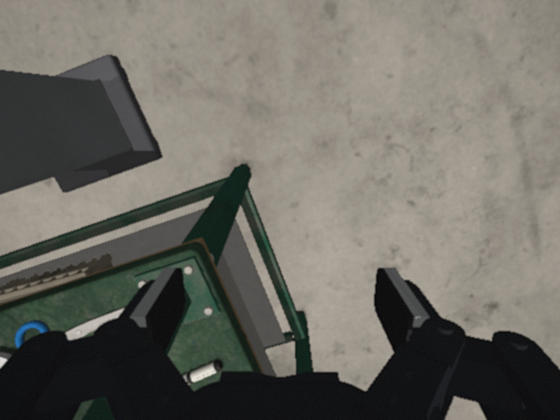

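The post is vertical, at about (0.30,0.405), and taller than 0.5 m, so it stands between the arm and the work. I'll retract to a radius of about 0.38 m, pass inside the post, then reach out again.

```bash
python3 -m inch '[[[0,-0.1,-0.03],[0,0,0]],[[0,-0.2,-0.06],[0,0,0]],[[0,-0.3,-0.09],[0,0,0]],[[0,-0.4,-0.12],[0,0,0]],[[0,-0.5,-0.15],[0,0,0]],[[0,-0.6,-0.18],[0,0,0]],[[0,-0.7,-0.21],[0,0,0]],[[0,-0.8,-0.24],[0,0,0]],[[0,-0.9,-0.27],[0,0,0]],[[0,-1,-0.3],[0,0,0]]]' 1 20
```

```text
clock: 1.15
position: [0.1789, 0.5141, 0.2555]
ee_rot: [0.167, 0.986, 0.0, -0.0]
ft_force: [-0.3, -0.6, 0.2]
grip_width: 0.996
grasp_force: 0.0
```

```bash
python3 -m inch '[[[0,-0.1,-0.03],[0,0,0]],[[0,-0.2,-0.06],[0,0,0]],[[0,-0.3,-0.09],[0,0,0]],[[0,-0.4,-0.12],[0,0,0]],[[0,-0.5,-0.15],[0,0,0]],[[0,-0.6,-0.18],[0,0,0]],[[0,-0.7,-0.21],[0,0,0]],[[0,-0.8,-0.24],[0,0,0]],[[0,-0.9,-0.27],[0,0,0]],[[0,-1,-0.3],[0,0,0]]]' && python3 -m inch '[[[0,-0.1,-0.01],[0,0,-0.1]],[[0,-0.2,-0.02],[0,0,-0.2]],[[0,-0.3,-0.03],[0,0,-0.3]],[[0,-0.4,-0.04],[0,0,-0.4]],[[0,-0.5,-0.05],[0,0,-0.5]],[[0,-0.6,-0.06],[0,0,-0.6]],[[0,-0.7,-0.07],[0,0,-0.7]],[[0,-0.8,-0.08],[0,0,-0.8]],[[0,-0.9,-0.09],[0,0,-0.9]],[[0,-1,-0.1],[0,0,-1]]]'
```

```text
clock: 2.15
position: [0.1526, 0.4386, 0.2795]
ee_rot: [0.167, 0.986, 0.0, 0.0]
ft_force: [-0.2, 0.4, -0.2]
grip_width: 1.0
grasp_force: 0.0
clock: 3.15
position: [0.1263, 0.363, 0.2874]
ee_rot: [-0.225, 0.974, 0.0, 0.0]
ft_force: [-0.2, 1.1, -0.3]
grip_width: 0.995
grasp_force: 0.0
```

```bash
python3 -m inch '[[[-0.05,-0.1,0],[0,0,0]],[[-0.1,-0.2,0],[0,0,0]],[[-0.15,-0.3,0],[0,0,0]],[[-0.2,-0.4,0],[0,0,0]],[[-0.25,-0.5,0],[0,0,0]],[[-0.3,-0.6,0],[0,0,0]],[[-0.35,-0.7,0],[0,0,0]],[[-0.4,-0.8,0],[0,0,0]],[[-0.45,-0.9,0],[0,0,0]],[[-0.45,-1,0],[0,0,0]]]' && python3 -m inch '[[[-0.05,-0.1,0],[0,0,0]],[[-0.1,-0.2,0],[0,0,0]],[[-0.15,-0.3,0],[0,0,0]],[[-0.2,-0.4,0],[0,0,0]],[[-0.25,-0.5,0],[0,0,0]],[[-0.3,-0.6,0],[0,0,0]],[[-0.35,-0.7,0],[0,0,0]],[[-0.4,-0.8,0],[0,0,0]],[[-0.45,-0.9,0],[0,0,0]],[[-0.45,-1,0],[0,0,0]]]'
```

```text
clock: 4.15
position: [0.1944, 0.3068, 0.2872]
ee_rot: [-0.223, 0.975, -0.0, -0.0]
ft_force: [-0.2, 0.2, -0.4]
grip_width: 1.001
grasp_force: 0.0
clock: 5.15
position: [0.2616, 0.2505, 0.2872]
ee_rot: [-0.223, 0.975, -0.0, -0.0]
ft_force: [-1.1, -0.7, -0.1]
grip_width: 1.002
grasp_force: 0.0
```

```bash
for i in 1 2; do python3 -m inch '[[[-0.09,-0.1,0],[0,0,0]],[[-0.18,-0.2,0],[0,0,0]],[[-0.27,-0.3,0],[0,0,0]],[[-0.36,-0.4,0],[0,0,0]],[[-0.45,-0.5,0],[0,0,0]],[[-0.54,-0.6,0],[0,0,0]],[[-0.63,-0.7,0],[0,0,0]],[[-0.72,-0.8,0],[0,0,0]],[[-0.81,-0.9,0],[0,0,0]],[[-0.9,-1,0],[0,0,0]]]' | grep pos; done
python3 -m inch '[[[-0.1,-0.1,0.05],[0,0,0.03]],[[-0.2,-0.2,0.1],[0,0,0.06]],[[-0.3,-0.3,0.15],[0,0,0.09]],[[-0.4,-0.4,0.2],[0,0,0.12]],[[-0.5,-0.5,0.25],[0,0,0.15]],[[-0.6,-0.6,0.3],[0,0,0.18]],[[-0.7,-0.7,0.35],[0,0,0.21]],[[-0.8,-0.8,0.4],[0,0,0.24]],[[-0.9,-0.9,0.45],[0,0,0.28]],[[-1,-1,0.5],[0,0,0.31]]]'
python3 - <<'E'
from h import *
o=manip.get_obs();im=manip.camera("wrist");cv2.imwrite("pics/w1.png",im[:,:,::-1])
np.save("w1.npy",np.r_[o["position"],o["ee_rot"]])
E
```

```text
position: [0.3615, 0.21, 0.2873]
position: [0.4611, 0.1693, 0.2873]
clock: 8.15
position: [0.568, 0.1322, 0.2469]
ee_rot: [-0.102, 0.995, 0.0, -0.0]
ft_force: [0.7, 0.1, 0.9]
grip_width: 1.001
grasp_force: 0.0
```

View pics/w1.png

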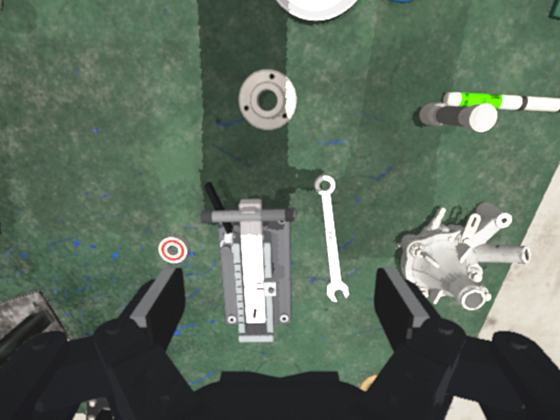

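Good view. The T-bar runs from (204,216) to (296,214), the pin is near (255,312), the index pointer near (265,289) and the lever tip near (209,185). I'll enlarge for exact pixels.

Run:
```python
import cv2
a=cv2.imread("pics/w1.png")
b=a[265:345,225:305];b=cv2.resize(b,None,fx=5,fy=5,interpolation=cv2.INTER_CUBIC)
c=a[178:258,195:309];c=cv2.resize(c,None,fx=3.5,fy=3.5,interpolation=cv2.INTER_CUBIC)
import numpy as np
o=np.zeros((400,800,3),np.uint8);o[:400,:400]=b;o[:c.shape[0],400:400+c.shape[1]]=c[:,:400];cv2.imwrite("pics/crop2.png",o)
```

```text
(no output)
```

View pics/crop2.png

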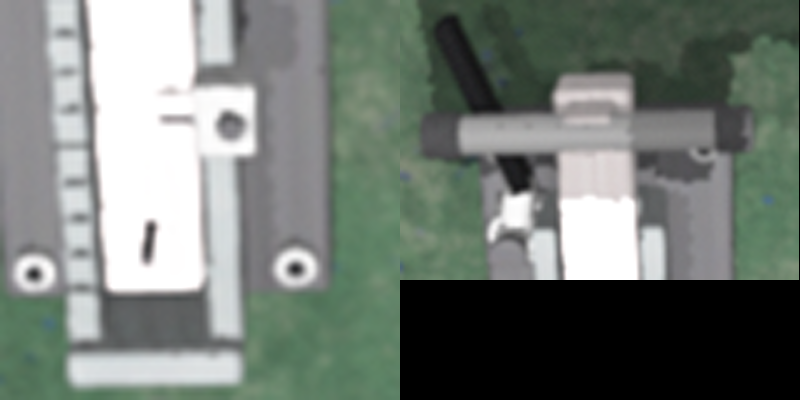

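```bash
cat >> h.py <<'E'
def wcam(n):
    a=np.load(n);return cam("wrist",dict(position=a[:3],ee_rot=a[3:]))
E
python3 - <<'E'
from h import *
c=wcam("w1.npy")
A=onz(c,201.3,216.3,.06);B=onz(c,295,214.9,.06);pin=onz(c,254.5,316.5,.06);ptr=onz(c,257,288.8,.06)
tip=onz(c,195+46/3.5,178+18/3.5,.045)
M=(A+B)/2;ex=(M-pin);d=np.linalg.norm(ex);ex/=d;bd=(A-B);ln=np.linalg.norm(bd);bd/=ln
print("bar",A.round(4),B.round(4),ln,"M",M.round(4),"pin",pin.round(4),"d(126)",d*1e3)
print("heading axis",np.degrees(np.arctan2(ex[1],ex[0])),"from bar",np.degrees(np.arctan2(bd[1],bd[0]))+90)
ey=np.array([-ex[1],ex[0],0])
print("pin->ptr along x",(ptr-pin)@ex*1e3,"y",(ptr-pin)@ey*1e3)
print("tip rel M",(tip-M)@ex*1e3,(tip-M)@ey*1e3)
# screws at z=.012 rear: 
for u,v in((225+33/5,265+272/5),(225+295/5,265+268/5),):
    s=onz(c,u,v,.012);print("screw rel pin",(s-pin)@ex*1e3,(s-pin)@ey*1e3)
e=onz(c,225+157/5,265+385/5,.05);print("channel back end rel pin (=-35-travel)",(e-pin)@ex*1e3)
t=cam("top");print("top pred bar",proj(t,M),"pin",proj(t,pin),"ptr",proj(t,ptr))
o=dict(zip("pq",[0,0]))
E
```

```text
bar [0.6218 0.0577 0.06  ] [0.6    0.1551 0.06  ] 0.0998661708313108 M [0.6109 0.1064 0.06  ] pin [0.7337 0.1359 0.06  ] d(126) 126.34605628245454
heading axis -166.49059022176345 from bar 12.639040515659701
pin->ptr along x 37.219829845524785 y -4.877226744009852
tip rel M 33.188906907179245 42.56509251921675
screw rel pin -38.57749327048476 36.65121406248712
screw rel pin -39.509520121175655 -34.52670295289264
channel back end rel pin (=-35-travel) -44.84419325392665
top pred bar (np.float64(283.2026315371546), np.float64(201.1523229050127)) pin (np.float64(271.72913672775536), np.float64(149.20154588214993)) ptr (np.float64(273.03261941000187), np.float64(164.75344844068292))
```

Draw needed is about 37 mm: the bar-to-pin distance came out at 126.3 mm against a true 126, which confirms the measurement. The lever is at about 0.32 rad. Next I move to straddle the leg 26 mm behind the bar, with the gripper centre at y = +5 mm, and descend.

```bash
python3 -m inch '[[[-0.1,-0.06,0.08],[0,0,0]],[[-0.2,-0.12,0.16],[0,0,0]],[[-0.3,-0.18,0.24],[0,0,-0.01]],[[-0.4,-0.24,0.32],[0,0,-0.02]],[[-0.5,-0.3,0.4],[0,0,-0.03]],[[-0.6,-0.36,0.48],[0,0,-0.03]],[[-0.7,-0.42,0.56],[0,0,-0.03]],[[-0.785,-0.48,0.64],[0,0,-0.03]],[[-0.785,-0.48,0.72],[0,0,-0.03]],[[-0.785,-0.48,0.75],[0,0,-0.03]]]' && python3 -m inch '[[[0,0,0.1],[0,0,0]],[[0,0,0.2],[0,0,0]],[[0,0,0.3],[0,0,0]],[[0,0,0.4],[0,0,0]],[[0,0,0.5],[0,0,0]],[[0,0,0.6],[0,0,0]],[[0,0,0.7],[0,0,0]],[[0,0,0.8],[0,0,0]],[[0,0,0.9],[0,0,0]],[[0,0,0.9],[0,0,0]]]'
python3 - <<'E'
from h import *
o=manip.get_obs();im=manip.camera("wrist");cv2.imwrite("pics/w2.png",im[:,:,::-1])
np.save("w2.npy",np.r_[o["position"],o["ee_rot"]])
E
```

```text
clock: 9.2
position: [0.6362, 0.1077, 0.1863]
ee_rot: [-0.115, 0.993, -0.0, -0.001]
ft_force: [-0.3, 0.7, -0.3]
grip_width: 1.001
grasp_force: 0.0
clock: 10.2
position: [0.6359, 0.1078, 0.1139]
ee_rot: [-0.115, 0.993, -0.0, -0.001]
ft_force: [0.2, -0.8, 0.5]
grip_width: 0.998
grasp_force: 0.0
```

View pics/w2.png

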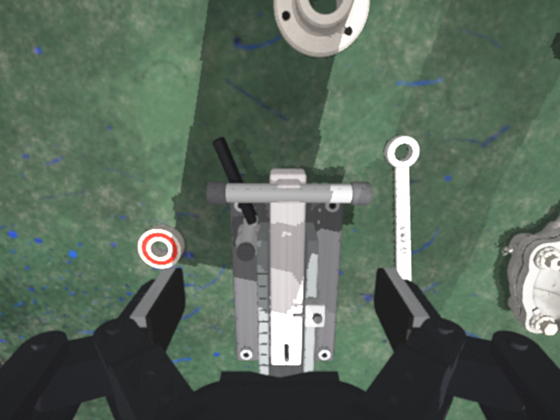

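The bar spans (207,193) to (371,193), the pin is at about (288,358), and the lever runs from (220,142) to (252,220). The wrench shaft is near (405,200). I'll check offsets and wrench clearance.

Run:
```python
from h import *
c=wcam("w2.npy");a=np.load("w2.npy");T=R.from_quat(a[3:]).as_matrix()
A=onz(c,207,193,.06);B=onz(c,371,193,.06);M=(A+B)/2;bd=(A-B)/np.linalg.norm(A-B)
print("len",np.linalg.norm(A-B),"M",M.round(4),"head",np.degrees(np.arctan2(bd[1],bd[0]))-90, "toolx",np.degrees(np.arctan2(T[1,0],T[0,0])))
def rel(p):return ((T.T@(p-a[:3]))*1e3).round(1)
print("M in tool",rel(M));
for n,u,v,z in(("wrench ring",403,152,.005),("ring left edge",385,152,.01),("shaft L",397,270,.005),("pin",288,359,.06),("levertip",219,141,.045),("hub near",320,55,.028),("bearing",159,247,.01)):print(n,rel(onz(c,u,v,z)))
```

```text
len 0.10213694316894732 M [0.6107 0.1073 0.06  ] head -166.7796316204084 toolx -166.7817078788586
M in tool [24.5  5.2 54. ]
wrench ring [ 42.  94. 109.]
ring left edge [ 42.8  78.6 104. ]
shaft L [-59.  100.4 108.8]
pin [-102.6    5.7   53.7]
levertip [ 54.8 -39.3  69. ]
hub near [107.1  25.2  86.1]
bearing [-35.1 -99.7 103.9]
```

```bash
python3 -m inch '[[[0,0,0.1],[0,0,0]],[[0,0,0.2],[0,0,0]],[[0,0,0.3],[0,0,0]],[[0,0,0.4],[0,0,0]],[[0,0,0.5],[0,0,0]],[[0,0,0.6],[0,0,0]],[[0,0,0.7],[0,0,0]],[[0,0,0.8],[0,0,0]],[[0,0,0.9],[0,0,0]],[[0,0,1],[0,0,0]]]' && python3 -m inch '[[[0.02,0,0.1],[0,0,0]],[[0.08,0,0.1],[0,0,0]],[[0.14,0,0.1],[0,0,0]],[[0.2,0,0.1],[0,0,0]],[[0.26,0,0.1],[0,0,0]],[[0.32,0,0.1],[0,0,0]],[[0.38,0,0.1],[0,0,0]],[[0.44,0,0.1],[0,0,0]],[[0.49,0,0.1],[0,0,0]],[[0.49,0,0.1],[0,0,0]]]'
python3 - <<'E'
from h import *
o=manip.get_obs();im=manip.camera("wrist");cv2.imwrite("pics/w3.png",im[:,:,::-1]);t=manip.camera("top")
np.save("w3.npy",np.r_[o["position"],o["ee_rot"]])
cv2.imwrite("pics/t3.png",t[:,:,::-1])
c=cv2.resize(t[135:215,240:320,::-1],(240,240),interpolation=cv2.INTER_CUBIC)
v=np.zeros((420,800,3),np.uint8);v[:,:560]=im[:,:,::-1];v[:240,560:]=c;cv2.imwrite("pics/v3.png",v)
E
```

```text
clock: 11.25
position: [0.6365, 0.1078, 0.0346]
ee_rot: [-0.115, 0.993, 0.0, 0.0]
ft_force: [-0.3, -0.7, -0.1]
grip_width: 0.995
grasp_force: 0.0
clock: 12.25
position: [0.5983, 0.0988, 0.0277]
ee_rot: [-0.115, 0.993, 0.0, 0.0]
ft_force: [2.3, -0.9, -1.3]
grip_width: 1.001
grasp_force: 1.5
```

View pics/v3.png

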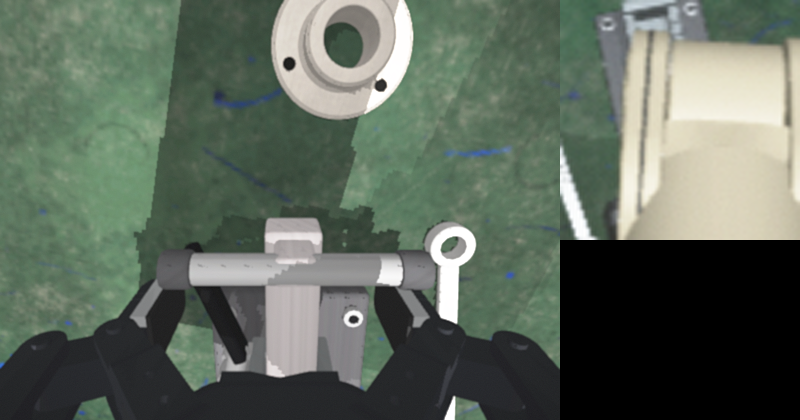

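The fingers sit behind the bar, whose ends are at (158,269) and (437,269), and the leg is being pulled. The arm blocks the top view. I'll compute the travel from the bar and check the scene camera for the pin and pointer.

Run:
```python
from h import *
c=wcam("w3.npy");a=np.load("w3.npy");ex=np.array([-.9738,-.2275,0]);ey=np.array([.2275,-.9738,0])
M=(onz(c,158,269,.06)+onz(c,437,269,.06))/2
c1=wcam("w1.npy");c2=wcam("w2.npy")
M2=(onz(c2,207,193,.06)+onz(c2,371,193,.06))/2;M1=np.array([.6109,.1064,.06])
print("M",M.round(4),"travel since",(M-M1)@ex*1e3,(M-M2)@ex*1e3,"M-TCP",(M-a[:3])@ex*1e3,(M-a[:3])@ey*1e3,"len",np.linalg.norm(onz(c,158,269,.06)-onz(c,437,269,.06)))
s2=onz(c2,333,205,.012);s3=onz(c,353,319,.012);print("screw shift",(s3-s2)@ex*1e3,(s3-s2)@ey*1e3)
for u,v in((333,190),(333,193)):pass
im=manip.camera("scene");cv2.imwrite("pics/s3.png",im[:,:,::-1])
s=cam("scene");pt=np.array([.7337,.1359,.06])+ex*.0372;print("scene ptr px",proj(s,pt))
u,v=map(int,proj(s,pt));w=im[max(0,v-50):v+50,u-60:u+60,::-1]
cv2.imwrite("pics/s3c.png",cv2.resize(w,None,fx=5,fy=5,interpolation=cv2.INTER_CUBIC))
```

```text
M [0.5791 0.1005 0.06  ] travel since 32.33871380408425 32.3361815669107 M-TCP 18.312109134401624 -6.028957955846733 len 0.10556877495311381
screw shift -2.888764474936861 0.15599610639684097
scene ptr px (np.float64(298.95171629937647), np.float64(192.40797436557537))
```

View pics/s3c.png

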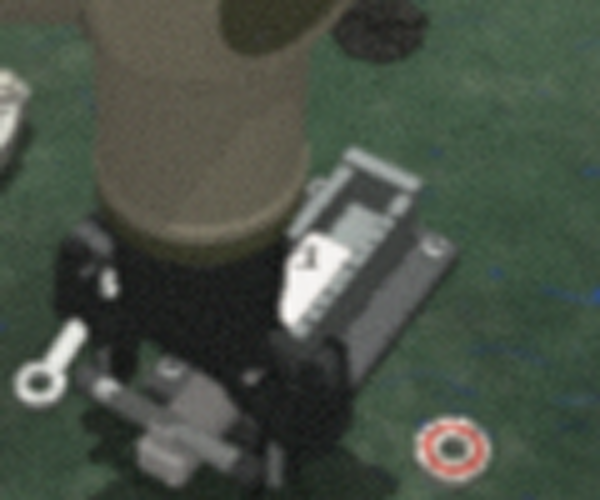

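Run:
```python
from h import *
s=cam("scene");ex=np.array([-.9738,-.2275,0]);p0=np.array([.7337,.1359,.06])
for t in(0,.0325,.0372):print(t,np.round(proj(s,p0+ex*t),1),"base",np.round(proj(s,p0+ex*t-[0,0,.014]),1))
for n,(u,v) in(("scene0",(307,184)),("s3",(300,193))):
    g=cv2.imread(f"pics/{n}.png",0);print(n,"cols",u-6,"rows",v-6);print(g[v-6:v+7,u-6:u+7])
```

```text
0 [306.8 182.7] base [306.5 186.3]
0.0325 [300.  191.2] base [299.7 194.7]
0.0372 [299.  192.4] base [298.7 196. ]
scene0 cols 301 rows 178
[[125 128 130 140 146 122  85  71  62  65  64  64  67]
 [113 123 144 142 126  93  71  70  60  65  65  67  65]
 [120 140 144 124 105 109 135 128  95  70  63  61  63]
 [134 147 134 107 127 175 210 209 170 131  95  69  65]
 [146 135 118 125 175 197 203 222 229 207 173 134  93]
 [136 114 117 175 205 181 157 206 232 236 230 214 169]
 [117 105 161 216 219 164 134 201 233 235 237 234 217]
 [110 145 207 227 212 143 134 208 233 235 234 228 204]
 [140 201 228 231 212 148 162 225 234 234 232 207 163]
 [188 230 233 233 224 192 198 233 237 232 216 175 129]
 [225 233 231 231 232 230 230 235 235 224 192 155 142]
 [232 232 233 233 233 235 236 233 223 196 158 139 136]
 [233 232 234 233 235 236 234 222 182 152 137 115 105]]
s3 cols 294 rows 187
[[ 55  74 121 151 148 114  82  70  67  77 112 152 166]
 [ 57  90 138 147 129 119 136 131 113 110 134 162 168]
 [ 39  67 106 115 127 184 221 219 194 180 172 171 170]
 [ 37  50  71 102 164 212 220 233 237 231 211 190 175]
 [ 34  49  86 137 185 186 171 211 239 239 238 233 212]
 [ 30  53 116 178 203 172 152 209 239 243 242 242 238]
 [ 36  96 178 227 227 176 148 216 240 242 242 241 230]
 [ 51 135 210 222 210 161 140 213 240 242 240 231 190]
 [ 63 156 217 205 197 178 171 210 240 243 237 217 162]
 [ 65 162 236 237 236 236 236 238 241 239 223 183 158]
 [ 69 170 239 241 241 243 243 242 240 229 193 165 153]
 [ 78 175 237 242 242 242 243 242 235 207 170 153 138]
 [ 91 185 239 242 242 242 244 237 207 162 153 153 124]]
```

```bash
python3 - <<'E'
from h import *
g=cv2.imread("pics/w2.png",0);print(g[290:322:1,292:312:1])
print("pin");print(g[340:368,282:295])
c=wcam("w2.npy");ex=np.array([-.9738,-.2275,0]);pin=onz(c,288,359,.06)
print("mark px expected at z=.06",proj(c,pin+ex*.0372))
E
python3 -m inch '[[[0.02,0,0],[0,0,0]],[[0.04,0,0],[0,0,0]],[[0.06,0,0],[0,0,0]],[[0.06,0,0],[0,0,0]],[[0.06,0,0],[0,0,0]],[[0.06,0,0],[0,0,0]],[[0.06,0,0],[0,0,0]],[[0.06,0,0],[0,0,0]],[[0.06,0,0],[0,0,0]],[[0.06,0,0],[0,0,0]]]'
```

```text
[[214 214 214 214 214 214 229 254 255 255 255 162  86 108 141 170 200 202
  201 200]
 [214 214 213 213 213 218 244 255 255 255 255 161  87 113 155 186 202 202
  201 201]
 [213 214 213 212 212 223 253 255 255 255 255 159  88 119 164 190 202 202
  203 200]
 [214 213 212 212 213 228 255 255 255 255 255 158  90 125 169 193 201 202
  202 201]
 [214 213 213 210 218 244 255 255 255 255 255 155  89 126 171 192 200 203
  203 203]
 [214 213 212 211 222 254 255 255 255 255 255 150  88 128 177 189 187 196
  200 198]
 [214 213 212 210 224 255 255 255 255 255 253 149  90 134 182 185 160 166
  171 171]
 [212 212 210 210 227 255 255 255 255 255 253 150  88 126 166 164 129 120
  119 120]
 [214 216 218 217 242 255 255 255 255 255 252 146  84 109 132 130 116 109
  109 110]
 [218 235 244 236 253 255 255 255 255 255 239 131  90 111 124 123 120 119
  119 119]
 [222 251 255 255 255 255 255 255 255 255 209 111  96 118 124 125 124 123
  121 121]
 [222 254 255 255 255 255 255 255 255 255 193 108 102 120 125 125 126 126
  126 123]
 [219 245 255 255 255 255 255 255 255 252 180 108 105 122 127 126 125 127
  128 
[... 2699 characters left out ...]
 250 255 255 255 255 255]
 [255 255 251 176 137 144 198 255 255 255 255 255 255]
 [255 255 255 232 190 205 243 255 255 255 255 255 255]
 [255 255 255 255 250 254 255 255 255 255 255 255 255]
 [255 255 255 255 255 255 255 255 255 255 255 255 255]
 [255 255 255 249 244 255 255 255 255 255 255 255 255]
 [159 160 155 144 138 153 160 164 167 167 165 166 166]
 [ 87  90  91  91  91  92  90  93  94  92  92  93  95]
 [ 94  95  97  96  97  98  98  96  94  93  91  92  94]]
mark px expected at z=.06 (np.float64(288.49613612474735), np.float64(316.1472078150855))
clock: 13.4
position: [0.5945, 0.0979, 0.0277]
ee_rot: [-0.115, 0.993, 0.0, 0.001]
ft_force: [6.6, -0.7, -0.1]
grip_width: 1.0
grasp_force: 2.9
```

```bash
python3 -m inch '[[[0.012,0,0],[0,0,0]],[[0.012,0,0],[0,0,0]],[[0.012,0,0],[0,0,0]],[[0.012,0,0],[0,0,0]],[[0.012,0,0],[0,0,0]],[[0.012,0,0],[0,0,0]],[[0.012,0,0],[0,0,0]],[[0.012,0,0],[0,0,0]],[[0.012,0,0],[0,0,0]],[[0.012,0,0],[0,0,0]]]'
cat > pin.py <<'E'
from h import *
import sys
s=cam("scene");ex=np.array([-.9738,-.2275,0]);p0=np.array([.7337,.1359,.06])
def cen(g,u,v):
    w=np.clip(200.-g[v-3:v+4,u-2:u+3].astype(float),0,None);Y,X=np.mgrid[v-3:v+4,u-2:u+3];return np.array([(w*X).sum(),(w*Y).sum()])/w.sum()
a=cen(cv2.imread("pics/scene0.png",0),306,185)
im=manip.camera("scene")[:,:,::-1];cv2.imwrite(sys.argv[1],im);g=cv2.cvtColor(im,cv2.COLOR_BGR2GRAY)
q=[p0+ex*t-[0,0,.007] for t in(0,.0375)];d=np.subtract(proj(s,q[1]),proj(s,q[0]))
for n,G,u,v in(("s3",cv2.imread("pics/s3.png",0),300,193),("now",g,299,194)):
    b=cen(G,u,v);print(n,b,"travel mm",37.5*((b-a)@d)/(d@d))
E
python3 pin.py pics/s4.png
```

```text
clock: 14.4
position: [0.5938, 0.0977, 0.0277]
ee_rot: [-0.115, 0.993, 0.0, 0.001]
ft_force: [6.9, 0.5, -0.7]
grip_width: 1.001
grasp_force: 3.4
s3 [299.41102757 192.76691729] travel mm 32.5355261380748
now [298.18233083 193.31390977] travel mm 36.12080993004144
```

```bash
python3 -m inch '[[[0.008,0,0],[0,0,0]],[[0.008,0,0],[0,0,0]],[[0.008,0,0],[0,0,0]],[[0.008,0,0],[0,0,0]],[[0.008,0,0],[0,0,0]],[[0.008,0,0],[0,0,0]],[[0.008,0,0],[0,0,0]],[[0.008,0,0],[0,0,0]],[[0.008,0,0],[0,0,0]],[[0.008,0,0],[0,0,0]]]' 0.3 30
python3 pin.py pics/s5.png
python3 - <<'E'
from h import *
o=manip.get_obs();np.save("w5.npy",np.r_[o["position"],o["ee_rot"]]);print(o["ft_force"],o["grip_width"])
cv2.imwrite("pics/w5.png",manip.camera("wrist")[:,:,::-1])
E
```

```text
clock: 15.45
position: [0.5932, 0.0986, 0.0284]
ee_rot: [-0.115, 0.993, 0.001, 0.001]
ft_force: [3.2, 3.0, 6.8]
grip_width: 0.382
grasp_force: 34.3
s3 [299.41102757 192.76691729] travel mm 32.5355261380748
now [298.54503464 193.41570439] travel mm 35.67286016756457
[3.5428963  1.85139673 6.55415264] 0.38010688104350815
```

View pics/w5.png

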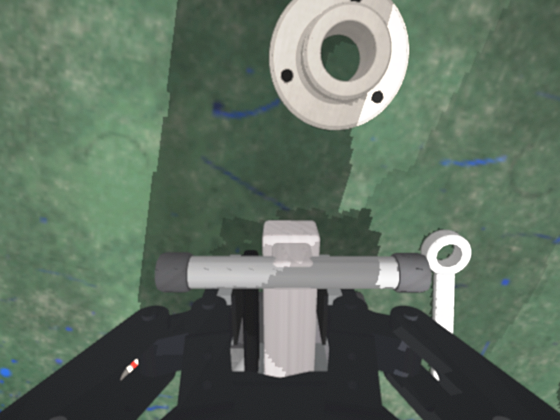

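The lever now lies parallel to the leg at column 247 and is pinched against it, with a 32 mm opening and 34 N grip. The bar is at row 271. I'll check travel from the bar.

Run:
```python
from h import *
ex=np.array([-.9738,-.2275,0])
def rows(n,u0,u1):
    g=cv2.imread(n).astype(int)[240:300,u0:u1].mean(1).mean(1);d=np.diff(g);return g.round().astype(int)
for n,w,L,Rr,r in(("w3","w3.npy",158,437,269),("w5","w5.npy",156,435,271)):
    print(n,rows(f"pics/{n}.png",200,232),rows(f"pics/{n}.png",400,420))
    c=wcam(w);M=(onz(c,L,r,.06)+onz(c,Rr,r,.06))/2
    print("travel",(M-np.array([.6109,.1064,.06]))@ex*1e3,"M-TCP",(M-np.load(w)[:3])@ex*1e3)
```

```text
w3 [ 62  61  61  61  60  59  58  58  59  58  57  59  77 111 135 145 148 151
 156 164 172 175 178 180 180 179 181 187 192 194 196 198 199 199 199 199
 198 197 193 190 186 182 179 174 162 127  67  38  41  42  42  43  43  43
  43  42  42  41  42  41] [112 111 110 110 110 109 109 109 107  93  71  70  76  80  85  91  95 100
 104 108 113 117 121 125 128 126 129 138 144 147 148 147 147 148 149 149
 149 149 147 143 138 131 130 128 122 118 117 115 107  94  91  94 100 103
 104 105 105 105 105 106]
travel 32.336492832960445 M-TCP 18.30988816327782
w5 [ 73  73  74  73  72  70  69  68  67  66  65  64  64  64  68  86 116 138
 147 151 154 159 167 175 178 181 183 184 183 185 191 195 198 200 202 204
 203 203 202 202 200 197 193 189 186 182 172 150 119  91  83  85  86  85
  86  87  84  77  69  65] [112 113 114 114 115 115 115 115 112 110 112 112  98  74  69  75  81  87
  93  98 103 107 111 113 116 119 122 121 120 125 132 135 137 138 137 138
 139 139 139 138 138 137 137 136 135 133 132 129 128 126 117  96  88 103
 113 115 115 115 115 114]
travel 36.18896876312926 M-TCP 17.148953805246652
```

```bash
python3 -m inch '[[[0.01,0,0],[0,0,0]],[[0.02,0,0],[0,0,0]],[[0.022,0,0],[0,0,0]],[[0.022,0,0],[0,0,0]],[[0.022,0,0],[0,0,0]],[[0.022,0,0],[0,0,0]],[[0.022,0,0],[0,0,0]],[[0.022,0,0],[0,0,0]],[[0.022,0,0],[0,0,0]],[[0.022,0,0],[0,0,0]]]'
python3 pin.py pics/s6.png
python3 - <<'E'
from h import *
ex=np.array([-.9738,-.2275,0]);o=manip.get_obs();im=manip.camera("wrist");cv2.imwrite("pics/w6.png",im[:,:,::-1])
g=im[240:300,200:232].astype(int).mean(2).mean(1);d=np.diff(g);r0=240+d[:30].argmax()+.5;r1=270+d[30:].argmin()+.5;r=(r0+r1)/2
c=cam("wrist",o);M=(onz(c,156,r,.06)+onz(c,435,r,.06))/2
print(r0,r1,"travel",(M-np.array([.6109,.1064,.06]))@ex*1e3,np.round(o["joint_velocities"],3))
E
```

```text
clock: 16.55
position: [0.593, 0.0986, 0.0285]
ee_rot: [-0.116, 0.993, 0.001, 0.003]
ft_force: [12.0, 3.6, -1.0]
grip_width: 0.383
grasp_force: 34.8
s3 [299.41102757 192.76691729] travel mm 32.5355261380748
now [298.44471154 193.48317308] travel mm 36.0184784881657
255.5 287.5 travel 36.23332032386551 [-0.001 -0.001 -0.001  0.001  0.003 -0.001 -0.002]
```

```bash
python3 -m inch '[[[0.01,0,0],[0,0,0]],[[0.02,0,0],[0,0,0]],[[0.02,0,0],[0,0,0]],[[0.02,0,0],[0,0,0]],[[0.02,0,0],[0,0,0]],[[0.02,0,0],[0,0,0]],[[0.02,0,0],[0,0,0]],[[0.02,0,0],[0,0,0]],[[0.02,0,0],[0,0,0]],[[0.02,0,0],[0,0,0]]]'
python3 pin.py pics/s7.png
python3 - <<'E'
from h import *
ex=np.array([-.9738,-.2275,0]);o=manip.get_obs();im=manip.camera("wrist");cv2.imwrite("pics/w7.png",im[:,:,::-1])
g=im[240:300,200:232].astype(int).mean(2).mean(1);d=np.diff(g);r0=240+d[:30].argmax()+.5;r1=270+d[30:].argmin()+.5;r=(r0+r1)/2
c=cam("wrist",o);M=(onz(c,156,r,.06)+onz(c,435,r,.06))/2
print(r0,r1,"travel",(M-np.array([.6109,.1064,.06]))@ex*1e3)
E
```

```text
clock: 17.65
position: [0.593, 0.0986, 0.0285]
ee_rot: [-0.116, 0.993, 0.0, 0.005]
ft_force: [21.7, 4.8, -10.6]
grip_width: 0.382
grasp_force: 35.8
s3 [299.41102757 192.76691729] travel mm 32.5355261380748
now [298.46962617 193.52102804] travel mm 36.05926627843043
255.5 288.5 travel 36.20354205210463
```

```bash
python3 -c "
from workcell import manip
print(manip.hand_in())"
```

```text
the job is handed in; nothing more can be done
None
```

I handed the job in at about 17.7 s with the leg still held: the pin measured about 1–2 mm short of the pointer (4 mm allowed), the lever looked fully shut, grip was about 35 N, and no bystander was touched; the final pull toward the mark didn't move the leg, and the hand-in returned no verdict.

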